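# Take the dough scraper off its display peg and dock it

### The arm

A 7-joint arm with a two-finger parallel gripper is mounted at the origin on a cart in front of the work surface, level with it; the furniture and walls round the work are solid. World frame = base frame: x ahead of the robot, y to its left, z up, the work surface at z = 0. Lengths are in mm, angles in rad, forces in N, time in s.
With the tool pointing down it reaches from about 400 to 925 mm from the base axis. Payload 5.6 kg.
Tool frame: the origin (TCP) lies midway between the tips of the shut fingers; the grasp point (between the pads) lies 19 mm behind it; z points along the fingers, y is the line along which they close (so a half turn about z gives the same grasp; the last joint's range is limited). The gripper opens to 85 mm and grips with 20 to 120 N. Pads are 22 mm wide; open, the fingers measure 114 mm over their backs; the gripper's body (76 mm by 85 mm) begins 54 mm behind the grasp point. The pads swing forward as they close: fully open they stand 13 mm farther back than shut.
Start: joints at [1.079, 0.468, -0.012, 1.603, 0.006, 1.071, -0.056], TCP at [281.987, -585.655, 231.29] pointing down, gripper open.
Joint ranges: [-2.53, 2.53], [-0.31, 2.02], [-1.57, 1.55], [0.28, 2.44], [-1.29, 4.43], [0.15, 1.84], [-2.92, 2.92]. Speed limits (rad/s): [2.57, 2.57, 3.14, 3.14, 3.14, 3.14, 3.14].

### API

Orientations are given as a unit quaternion [x, y, z, w].
In Python, from bench import r, grab_frame, camera_model gives the robot as it stands.
- The arm moves only by the tool send_rows, never from a script. Its arguments are lists of equal length, an entry for each row: "jaw": the finger opening in mm, from 0 to 85.4; "delta_pos": the shift along the tool's x, y, z as a fraction of full scale, a list of three; "delta_rot": the turn, a rotation vector about the tool's x, y, z as a fraction of full scale, a list of three. In form: {"jaw": [jaw, ...], "delta_pos": [[x, y, z], ...], "delta_rot": [[ax, ay, az], ...]}. A call has 1 to 10 rows; each row shifts and turns the commanded pose from where the row before left it, along the tool's axes as they then stand; what a row does not reach is not made up. Full scale, the value 1, is 0.04 m for a shift and 0.1 rad for a turn. A row lasts 1/12 s, in which the tool goes at most 41.7 mm and 7.16 degrees, less where a joint would pass 70% of its speed; a pose out of reach is approached as far as the arm can. A call with a number of a shift or a turn outside -1 to 1 is refused whole. A call with a gripper value outside its range is refused whole. The fingers move at their own pace and stop on an object; "squeeze" is the grip in N (left out, the last holds). Time passes only in rows, so rows that do not move let the fingers close. It gives the time, the measured TCP pose, the force, the opening and the grip force at its end, in the units of the state.
- r.state(): the state, without advancing time (a new reading comes with each control period).
- grab_frame(name): name is "scene" or "top" or "wrist"; returns the picture (384x512x3 uint8, red, green, blue); there is no depth.
- camera_model(name): a dict with "fx", "fy", "cx", "cy" (pixels), "k1" (the pictures are not rectified: a ray, as slopes to the right and down, at radius r is drawn at 1 + k1 r^2 times it, then the intrinsics apply), "xyz" and "orientation" of the camera in the world. Camera axes: x right, y down, z forward; pixel columns grow to the right and rows downward; lengths in mm; the calibration is good to about 2 mm. A picture is of the moment at which its call begins: read the wrist's pose just before it. camera_model takes no time and is no camera call; for the wrist camera it gives the pose at the moment of the call.
- r.hand_in(): hands the job in; it is judged then, once.
The state is a dict: "time_s": time; "joint_pos": joint angles; "joint_velocities": joint speeds; "tau": joint torques, N m; "tool_pos": TCP position; "ee_rot": TCP orientation; "force": force on the tool from outside, world axes, zero at the start; "moment": the same for the moment, N m; "finger_gap": opening from 0.0 (shut) to 1.0 (fully open); "gripper_force": force on a finger pad.
Only numpy, scipy, OpenCV 4.12 (cv2) and the standard library are available. Lean on these libraries where they do the work, as an engineer would, in place of code of your own. Each camera call takes 0.05 s, during which the arm holds its last target. There are 200 camera calls.

### The job

Take the dough scraper off the wire peg it hangs on: hold it by its blue grip and slide it along the peg, lifting it over the upturned tip by feel so that the thin wire is never strained. Then stand it upright, blade down and fully home, in the slot of the wooden dock, gently, and let go. Leave the spice jar and the food tin alone.

Things in the scene. Friction and masses are not known exactly. Their poses are not given: they have to be found in the camera images.
- scraper_grip (a point): Centre of the dough scraper's blue grip: 12 mm thick (x, along the peg), 100 mm wide (y), 16 mm tall (z up). Below it hangs a steel sheet 3 mm thick and 100 mm wide; its lower edge is 112 mm below this point. 120 g in all. At mid-width a hanging slot, 20 mm wide, reaches from 36 to 48 mm below this point; its top edge rests on the peg, and the wire runs through it.
- stand: Display stand, fixed: steel base 100 x 90 x 12 mm, post 10 mm thick, topped at 143 mm by a 15 mm thick sprung mount; nothing higher but the scraper and perhaps the peg's tip. Origin on the table under the post, z up; the peg points along the stand's -x axis, and the scraper comes off that way, clear once it is over 127 mm from the post axis.
- peg_bend (a point): Point on the peg's axis 54 mm in front of the post axis, 135 mm high (axes as the stand). The peg is steel wire 4.5 mm thick, level up to here. Beyond, it runs straight 50 mm, then turns up by 0.4 rad for 17 mm to its tip; this whole front part is bent up or down by up to 0.35 rad, not measured. Its mount lets the peg give 0.33 mm per N up or down; over 7 N strains it.
- dock_slot (a point): Centre of the slot's mouth in the top face of the wooden dock, a fixed block 48 x 148 x 52 mm (x, y, z), 52 mm above the table. The slot is 9 mm wide (the dock's x), 120 mm long (its y) and 42 mm deep, with rounded mouth edges. With the blade fully home, scraper_grip is 70 mm above this point.
- curry: Spice jar with a black cap, 44 mm diameter, 106 mm tall, standing to the left; origin at the centre of its underside. Bystander.
- tin: Small food tin with a green label, 57 mm diameter, 72 mm tall, standing behind; origin at the centre of its underside. Bystander.

How it is judged:
By the outcome, as a careful person would: the job done as asked, in the order asked, and still so for the second after the job is handed in, with the robot touching nothing.
It also fails if it takes over 72 s, if anything falls off the work surface, if the arm or the gripper's body presses on something with over 40 N, if the wrist force passes 120 N, or if a joint passes its speed limit or range.

## Working session

There is one attempt and no reset: what is moved stays moved. The work goes in short steps, Python scripts to look and compute and a tool call to move; the robot and the scene stay as the last step left them, time stands still between calls to the robot, and variables do not carry over. Pictures are saved under pics/ and viewed, at most 10 in all, crops included, and the job is handed in when it is done.

Besides the shell and the picture viewer there is one more tool, called after "Emit:" in YAML: its name, and indented under it one key for each argument. send_rows: Moves the arm, as the interface text tells. Its arguments: {"type":"object","properties":{"jaw":{"type":"array","items":{"type":"number"}},"delta_pos":{"type":"array","items":{"type":"array","items":{"type":"number"}}},"delta_rot":{"type":"array","items":{"type":"array","items":{"type":"number"}}},"squeeze":{"type":"number"}},"required":["jaw","delta_pos","delta_rot"]}

```bash
ls && mkdir -p pics && python3 - <<'E'
from bench import r, grab_frame, camera_model
import cv2,numpy as np
for n in ["scene","top"]:
    im=grab_frame(n); cv2.imwrite(f"pics/{n}0.png",cv2.cvtColor(im,cv2.COLOR_RGB2BGR)); print(n,camera_model(n))
print(camera_model("wrist"));print(r.state())
E
```

```text
pics
scene {'fx': 478.38281782353334, 'fy': 478.38281782353334, 'cx': 249.96224754369413, 'cy': 192.55308935744586, 'k1': 0.039868956344347124, 'xyz': array([1683.7371981 , -678.19938773,  862.39346992]), 'orientation': array([ 0.75703224,  0.4271855 , -0.24215658, -0.43101615])}
top {'fx': 358.2946604646939, 'fy': 358.2946604646939, 'cx': 254.26604502921572, 'cy': 190.42231476226067, 'k1': 0.019631975359630332, 'xyz': array([421.59518648, -24.65307502, 950.21703449]), 'orientation': array([ 0.75314102, -0.64850712,  0.07356965, -0.08249018])}
{'fx': 295.66409670601354, 'fy': 295.66409670601354, 'cx': 253.15862244147604, 'cy': 186.7655632117414, 'k1': -0.01769717684056009, 'xyz': array([ 353.14327552, -551.21691239,  372.52926712]), 'orientation': array([ 0.83717512, -0.52459795, -0.08259705,  0.13081486])}
{'time_s': 0.1, 'joint_pos': array([ 1.07901146,  0.46830496, -0.01162789,  1.60351891,  0.00600381,
        1.0714291 , -0.05628613]), 'joint_velocities': array([-0.00054507, -0.00262736,  0.00096452, -0.00145646, -0.00063612,
        0.00089862, -0.00087332]), 'tau': array([ 5.30366888e-04, -5.33521092e+01,  2.13952811e-02, -2.51969594e+01,
        1.15114701e-02,  4.28790139e-03,  2.23820211e-05]), 'tool_pos': array([ 281.75032152, -585.20094356,  230.42854915]), 'ee_rot': array([ 9.74932099e-01,  2.22501105e-01, -2.33556668e-04, -7.78537734e-04]), 'force': array([0.7304459 , 0.54440209, 0.07157222]), 'moment': array([-0.02341366,  0.01528644, -0.02492577]), 'gripper_force': 0.0, 'finger_gap': 0.9998581269099014}
```

View pics/scene0.png

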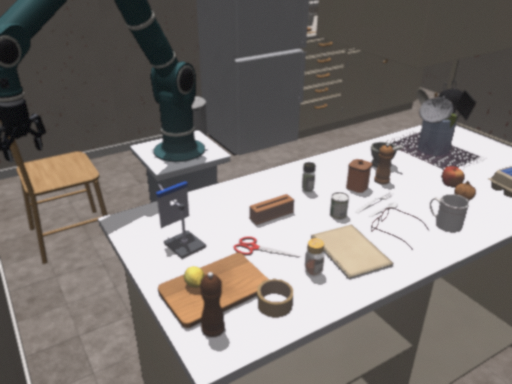

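View pics/top0.png

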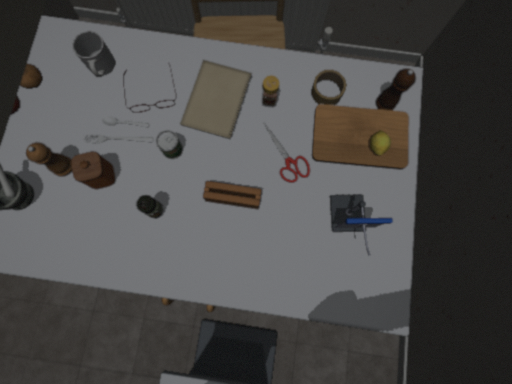

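The scene picture shows the scraper on its stand at (175,215) and the dock at (272,208). In the top picture the blue grip is at about (370,221), the stand base at (348,212), and the dock slot at (232,193). I'll enlarge both.

```bash
cat > h.py <<'E'
from bench import r, grab_frame, camera_model
import cv2,numpy as np
from scipy.spatial.transform import Rotation as R
def ray(c,u,v):
    K=np.array([[c['fx'],0,c['cx']],[0,c['fy'],c['cy']],[0,0,1]])
    p=cv2.undistortPoints(np.array([[[u,v]]],float),K,np.array([c['k1'],0,0,0.]))[0,0]
    return R.from_quat(c['orientation']).apply([p[0],p[1],1.])
def atz(c,u,v,z):
    d=ray(c,u,v); o=np.array(c['xyz']); return o+d*(z-o[2])/d[2]
def proj(c,P):
    K=np.array([[c['fx'],0,c['cx']],[0,c['fy'],c['cy']],[0,0,1]])
    q=R.from_quat(c['orientation']).inv().apply(np.atleast_2d(P)-c['xyz'])
    return cv2.projectPoints(q.reshape(-1,1,3),np.zeros(3),np.zeros(3),K,np.array([c['k1'],0,0,0.]))[0][:,0]
E
python3 - <<'E'
from h import *
a=cv2.imread('pics/top0.png'); s=cv2.imread('pics/scene0.png')
f=lambda im,x,y,w,h:cv2.resize(im[y:y+h,x:x+w],(400,300),interpolation=cv2.INTER_CUBIC)
out=np.vstack([np.hstack([f(a,315,180,80,60),f(a,195,165,80,60)]),np.hstack([f(s,130,175,80,60),f(s,130,215,80,60)])])
cv2.imwrite('pics/z1.png',out)
# blue segmentation
for n in ['top','scene']:
    im=cv2.imread(f'pics/{n}0.png').astype(int); m=(im[...,0]>70)&(im[...,0]>1.8*im[...,2])&(im[...,0]>1.6*im[...,1])
    nn,l,st,ce=cv2.connectedComponentsWithStats(m.astype(np.uint8))
    for i in range(1,nn):
        if st[i,4]>15:
            ys,xs=np.where(l==i); print(n,st[i],ce[i],cv2.minAreaRect(np.c_[xs,ys].astype(np.float32)))
E
```

```text
top [347 218  45   6 195] [368.16923077 220.36410256] ((368.9884948730469, 220.05154418945312), (4.9727253913879395, 44.06243896484375), 88.53119659423828)
scene [157 182  30  13 118] [171.5       187.6779661] ((171.3711395263672, 187.66493225097656), (3.9487695693969727, 31.374767303466797), 68.96248626708984)
```

View pics/z1.png

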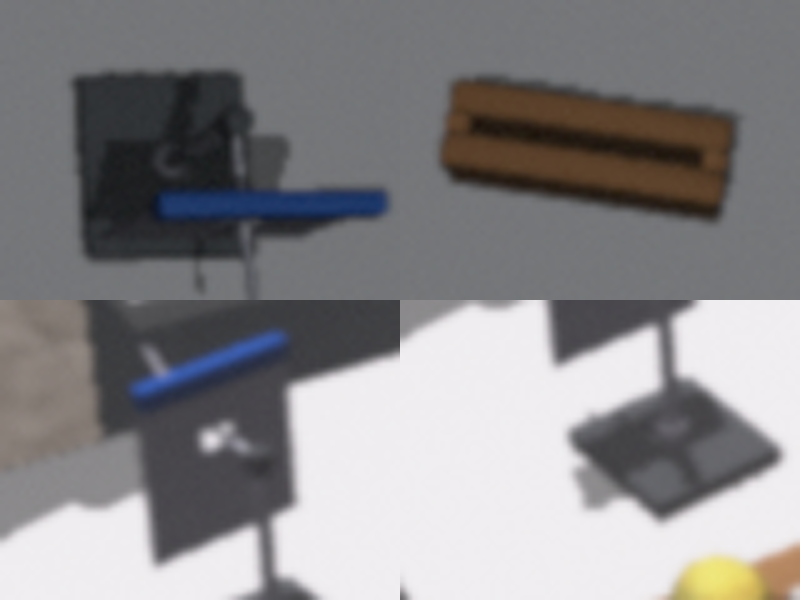

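The enlarged view shows the grip from (347,220) to (392,220) in the top image. The sprung mount is at about (362.6,203), the peg runs to about (367,250), the dock slot ends are at (289-200→) (289/5+…), and the blade hangs level. Next, the numbers.

```bash
python3 - <<'E'
from h import *
t=camera_model('top'); s=camera_model('scene')
T=lambda x,y:(315+(x+.5)/5-.5,180+(y+.5)/5-.5); D=lambda x,y:(195+(x-400+.5)/5-.5,165+(y+.5)/5-.5)
# triangulate grip centre
u1,u2=(368.9,220.05),(171.4,187.66)
A=[];b=[]
for c,u in((t,u1),(s,u2)):
    d=ray(c,*u);d/=np.linalg.norm(d);P=np.eye(3)-np.outer(d,d);A.append(P);b.append(P@c['xyz'])
g=np.linalg.lstsq(np.vstack(A),np.hstack(b),rcond=None)[0];print('grip',g)
a_,b_=atz(t,*T(160,203),g[2]+4),atz(t,*T(385,203),g[2]+4);print('ends',a_,b_,np.linalg.norm(a_-b_),'yaw of y axis',np.degrees(np.arctan2(*(a_-b_)[[1,0]])))
pr=[atz(t,*D(*p),52)for p in((455,82),(735,113),(447,168),(722,207))]
print('dock corners',np.round(pr,1),'mean',np.mean(pr,0))
sl=[atz(t,*D(*p),52)for p in((470,124),(703,158))];print('slot',sl,np.mean(sl,0));d=sl[0]-sl[1];print(np.linalg.norm(d),np.degrees(np.arctan2(d[1],d[0])))
print('base',[np.round(atz(t,*T(*p),12),1) for p in((77,76),(240,73),(88,256),(242,256))])
print('mount',atz(t,*T(238,115),143)); print('peg near',atz(t,*T(240,160),135), atz(t,*T(248,235),135),atz(t,*T(252,290),140), 'tip', atz(t,368,252,145))
E
```

```text
grip [ 564.96110452 -258.36124577  179.41265427]
ends [ 557.41083335 -208.25754542  183.41265427] [ 571.85669302 -303.72537179  183.41265427] 96.5545893872975 yaw of y axis 98.60452275317122
dock corners [[628.1 129.9  52. ]
 [633.4 -15.5  52. ]
 [582.9 125.9  52. ]
 [583.7 -16.   52. ]] mean [607.01314009  56.04583912  52.        ]
slot [array([607.32550524, 118.31287339,  52.        ]), array([607.49311363,  -2.71622258,  52.        ])] [607.40930944  57.7983254   52.        ]
121.02921201926895 90.07934660076948
base [array([ 649.4, -199.2,   12. ]), array([ 664. , -285.1,   12. ]), array([ 554.3, -214.6,   12. ]), array([ 566.4, -294.2,   12. ])]
mount [ 610.35317299 -249.48969147  143.        ]
peg near [ 591.3269412  -254.35484582  135.        ] [ 557.33701162 -260.7681883   135.        ] [ 532.00846514 -263.07957284  140.        ] tip [ 500.61173059 -270.67408878  145.        ]
```

```bash
python3 - <<'E'
from h import *
t=camera_model('top'); s=camera_model('scene'); w=camera_model('wrist'); st=r.state()
T=R.from_quat(st['ee_rot']); print('tool axes\n',T.as_matrix().round(3)); C=R.from_quat(w['orientation'])
print('cam in tool',T.inv().apply(w['xyz']-st['tool_pos']),(T.inv()*C).as_matrix().round(3))
O=np.array([609,-249,0]);a=np.radians(8.6);ex=np.array([-np.cos(a),-np.sin(a),0])
for sl in np.arange(-.35,.36,.1):
    b=O+54*ex+[0,0,135]; m=b+50*(np.cos(sl)*ex+[0,0,np.sin(sl)]); p=m+17*(np.cos(sl+.4)*ex+[0,0,np.sin(sl+.4)])
    print(round(sl,2),proj(s,[m,p]).round(1).tolist(),proj(t,[m,p]).round(1).tolist())
print(proj(s,[O+45*ex+[0,0,173],O+[0,0,143],O]),proj(t,[O+45*ex+[0,0,181],O+[0,0,143]]))
f=lambda im,x,y,w,h:cv2.resize(im[y:y+h,x:x+w],(400,300),interpolation=cv2.INTER_CUBIC)
cv2.imwrite('pics/z2.png',np.hstack([f(cv2.imread('pics/top0.png'),340,205,60,45+15)[:, :],f(cv2.imread('pics/scene0.png'),140,170,60,45)]))
E
```

```text
tool axes
 [[ 0.901  0.434 -0.001]
 [ 0.434 -0.901  0.001]
 [-0.    -0.002 -1.   ]]
cam in tool [ 7.90524791e+01  1.23991852e-01 -1.42109720e+02] [[ 0.002 -0.952 -0.306]
 [ 1.     0.002  0.001]
 [-0.001 -0.306  0.952]]
-0.35 [[164.4, 198.0], [161.4, 195.5]] [[361.7, 248.4], [362.3, 255.9]]
-0.25 [[164.0, 196.5], [161.0, 193.5]] [[362.4, 249.0], [363.2, 256.4]]
-0.15 [[163.7, 194.9], [160.7, 191.5]] [[363.0, 249.3], [364.1, 256.6]]
-0.05 [[163.5, 193.4], [160.5, 189.6]] [[363.7, 249.4], [365.0, 256.5]]
0.05 [[163.3, 192.0], [160.4, 187.8]] [[364.4, 249.2], [365.9, 256.1]]
0.15 [[163.2, 190.6], [160.4, 186.1]] [[365.1, 248.9], [366.8, 255.3]]
0.25 [[163.3, 189.3], [160.6, 184.5]] [[365.7, 248.3], [367.6, 254.3]]
0.35 [[163.4, 188.1], [160.8, 183.1]] [[366.3, 247.5], [368.4, 253.0]]
[[172.97828882 189.3705273 ]
 [182.37821093 204.77837257]
 [185.75047793 245.55335443]] [[368.59873725 220.39269156]
 [361.93713731 203.14313861]]
```

View pics/z2.png

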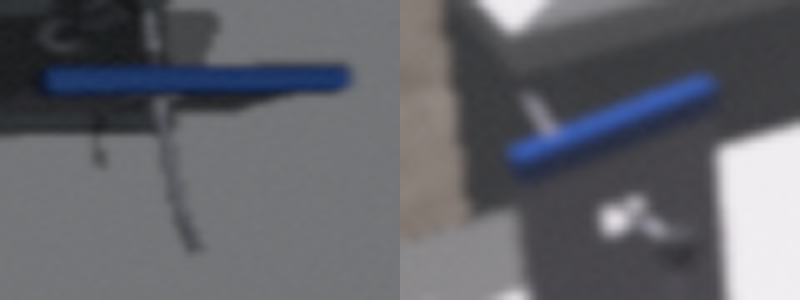

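The grip end and tip are visible: the tip is at about (369,254.6) in the top image and (158.8,183.8) in the scene image, so the front part slopes up by roughly 0.2–0.3 rad. I'll move to a spot where the wrist camera sees the peg from the side.

Emit:
send_rows:
  jaw: [85, 85, 85, 85, 85, 85, 85, 85, 85, 85]
  delta_pos:
    - [0.8, -0.565, 0]
    - [0.8, -0.565, 0]
    - [0.8, -0.565, 0]
    - [0.8, -0.565, 0]
    - [0.8, -0.565, 0]
    - [0.8, -0.565, 0]
    - [0.8, -0.565, 0]
    - [0.8, -0.565, 0]
    - [0.8, -0.565, 0]
    - [0.8, -0.565, 0]
  delta_rot:
    - [0, 0, 0]
    - [0, 0, 0]
    - [0, 0, 0]
    - [0, 0, 0]
    - [0, 0, 0]
    - [0, 0, 0]
    - [0, 0, 0]
    - [0, 0, 0]
    - [0, 0, 0]
    - [0, 0, 0]

```text
time_s: 0.93
tool_pos: [472.6, -241.4, 231.1]
ee_rot: [0.975, 0.222, -0.0, -0.0]
force: [0.4, -0.7, 1.0]
finger_gap: 0.995
gripper_force: 0.0
```

Emit:
send_rows:
  jaw: [60, 60, 60, 60, 60, 60, 60, 60, 60, 60]
  delta_pos:
    - [0.8, -0.565, 0]
    - [0.8, -0.565, 0]
    - [0.8, -0.565, 0]
    - [0, 0, 0]
    - [0, 0, 0]
    - [0, 0, 0]
    - [0, 0, 0]
    - [0, 0, 0]
    - [0, 0, 0]
    - [0, 0, 0]
  delta_rot:
    - [0, 0, 0]
    - [0, 0, 0]
    - [0, 0, 0]
    - [0, 0, -1]
    - [0, 0, -1]
    - [0, 0, -1]
    - [0, 0, -1]
    - [0, 0, -1]
    - [0, 0, -1]
    - [0, 0, -1]

```text
time_s: 1.77
tool_pos: [529.0, -140.4, 230.9]
ee_rot: [0.838, 0.545, -0.0, -0.0]
force: [0.3, 0.5, -0.6]
finger_gap: 0.699
gripper_force: 0.0
```

Emit:
send_rows:
  jaw: [60, 60, 60, 60, 60, 60, 60, 60]
  delta_pos:
    - [0, 0, 0]
    - [0, 0, 0]
    - [0, 0, 0]
    - [0, 0, 0]
    - [0, 0, 0]
    - [0, 0, 0]
    - [0, 0, 0]
    - [0, 0, 0]
  delta_rot:
    - [0, 0, -1]
    - [0, 0, -1]
    - [0, 0, -1]
    - [0, 0, -1]
    - [0, 0, -1]
    - [0, 0, -0.7]
    - [0, 0, 0]
    - [0, 0, 0]

```text
time_s: 2.43
tool_pos: [529.1, -140.6, 231.0]
ee_rot: [0.654, 0.757, -0.0, -0.0]
force: [0.2, 0.2, -0.0]
finger_gap: 0.703
gripper_force: 0.0
```

```bash
python3 - <<'E'
from h import *
c=camera_model('wrist');im=grab_frame('wrist');np.savez('w1.npz',**c)
cv2.imwrite('pics/w1.png',cv2.resize(cv2.cvtColor(im,cv2.COLOR_RGB2BGR),(768,576)))
print(r.state()['tool_pos'],R.from_quat(r.state()['ee_rot']).as_matrix().round(3),r.state()['force'])
E
```

```text
[ 529.14724874 -140.55852839  231.03626261] [[-0.145  0.989 -0.001]
 [ 0.989  0.145  0.   ]
 [ 0.    -0.    -1.   ]] [-0.16529544  0.07633133  0.28417888]
```

View pics/w1.png

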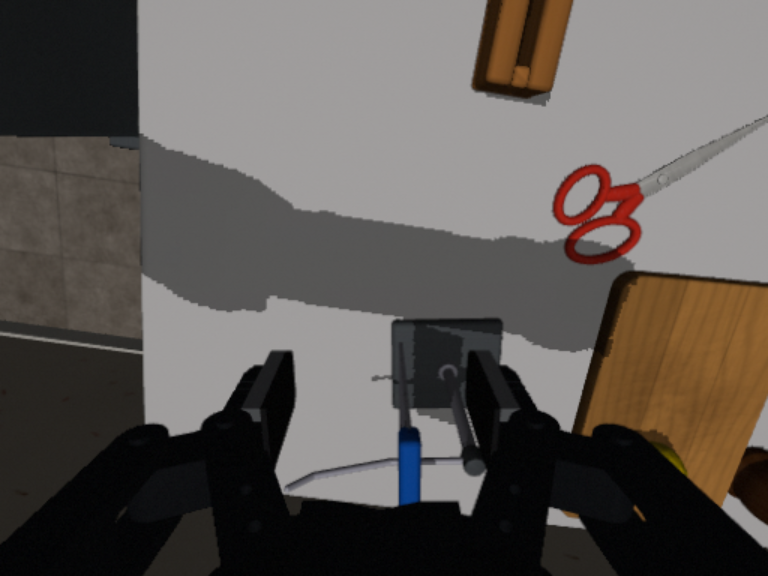

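The wrist picture (scaled by 1.5) shows the peg's tip at (289,487), the upturn at (313,473), the peg emerging from the blue grip near (420,461) and the mount at (473,460). The grip's near end is at (409,430). I'll fit the stand's pose and the peg's slope.

```bash
cat > fit.py <<'E'
from h import *
from scipy.optimize import least_squares
w=dict(np.load('w1.npz'));w={k:(v if v.ndim else float(v)) for k,v in w.items()}
t=camera_model('top'); s=camera_model('scene')
def pts(p):
    O=np.array([p[0],p[1],0]);a=p[2];ex=np.array([-np.cos(a),-np.sin(a),0]);ey=np.array([-np.sin(a),np.cos(a),0]);z=np.array([0,0,1.])
    b=O+54*ex+135*z;m=b+50*(np.cos(p[3])*ex+np.sin(p[3])*z);tip=m+17*(np.cos(p[3]+.4)*ex+np.sin(p[3]+.4)*z)
    G=O+p[4]*ex+p[5]*ey+173*z
    return O,ex,ey,z,b,m,tip,G
def res(p):
    O,ex,ey,z,b,m,tip,G=pts(p);e=[]
    W=lambda P,u,v,k=1:e.extend(k*(proj(w,P)[0]+p[6:8]-[(u+.5)/1.5-.5,(v+.5)/1.5-.5]))
    W(tip,289,487);W(m,313,473);W(O+143*z,473,459,.5);W(G+50*ey+8*z,409,430);W(b-15*ex,430+5,461,.5)
    W(O+50*-ex+45*ey+12*z,502,320,.5);W(O+50*ex+45*ey+12*z,392,321,.5);W(O+50*ex-45*ey+12*z,392,408,.5)
    q=lambda P,u,v,k=1:e.extend(k*(proj(t,P)[0]+p[8:10]-[u,v]))
    q(G+8*z,368.9,220.05);q(tip,369.2,254.3);q(O+143*z,362.2,202.6,.5)
    q2=lambda P,u,v,k=1:e.extend(k*(proj(s,P)[0]+p[10:12]-[u,v]))
    q2(G,171.4,187.66);q2(tip,158.8,184)
    return np.r_[e,np.array(p[6:12])/1.0]
f=least_squares(res,[609,-249,.15,.2,45,0]+[0]*6)
sd=np.sqrt(np.diag(np.linalg.inv(f.jac.T@f.jac)))
if __name__=='__main__':
    print(f.x.round(3),sd.round(3)[:6]);print(f.fun.round(1))
    O,ex,ey,z,b,m,tip,G=pts(f.x);print('G',G,'bend',b,'m',m,'tip',tip,'ex',ex)
    print([atz(w,(u+.5)/1.5-.5,(v+.5)/1.5-.5,52).round(1) for u,v in((523,66),(473,87),(552,92))])
E
python3 fit.py
```

```text
[ 6.08456e+02 -2.48444e+02  1.74000e-01  2.52000e-01  4.54730e+01
  4.74200e+00  1.60000e-02 -3.69000e-01  9.10000e-01 -3.59000e-01
 -1.24500e+00 -5.80000e-01] [1.058 1.613 0.016 0.031 1.121 1.267]
[ 0.7 -0.6  1.2  0.3  1.5  2.  -0.1  0.9 -6.7 -1.1  1.2 -1.  -0.  -0.4
  0.5 -0.  -1.3  0.5  0.3 -0.2  0.2  0.2  1.4  0.5 -0.2  0.1  0.  -0.4
  0.9 -0.4 -1.2 -0.6]
G [ 562.84918604 -251.65149567  173.        ] bend [ 555.27299886 -257.79875859  135.        ] m [ 507.58221252 -266.18771421  147.45850399] tip [ 494.27192197 -268.52903515  157.77133007] ex [-0.98487907 -0.17324325  0.        ]
[array([605.3,  -3.6,  52. ]), array([575.2, -21.3,  52. ]), array([628.5, -16.2,  52. ])]
```

```bash
sed -i 's/;W(b-15\*ex,430+5,461,.5)//; s/W(G+50\*ey+8\*z,409,430)/W(G+50*ey-8*z,409,430)/' fit.py && python3 fit.py
```

```text
[ 6.07444e+02 -2.47845e+02  1.86000e-01  2.37000e-01  4.31070e+01
 -5.13300e+00 -8.20000e-02  1.48000e-01 -4.80000e-01 -3.17000e-01
 -2.69000e-01 -1.08300e+00] [1.073 1.67  0.016 0.032 1.079 1.359]
[-0.5 -0.3  0.1  0.7  1.   1.9 -0.2 -1.   0.6 -1.2 -0.6 -0.1  0.4  0.2
  1.7 -0.3 -0.8  0.4 -0.7  0.4 -0.2  1.3  0.4 -0.2 -0.1  0.1 -0.5 -0.3
 -0.3 -1.1]
G [ 566.02951511 -260.85960292  173.        ] bend [ 554.37505324 -257.82913275  135.        ] m [ 506.61108519 -266.81489384  146.74135655] tip [ 493.18106679 -269.34146233  156.85328305] ex [-0.98276014 -0.18488514  0.        ]
[array([605.3,  -3.6,  52. ]), array([575.2, -21.3,  52. ]), array([628.5, -16.2,  52. ])]
```

Emit:
send_rows:
  jaw: [50, 50, 50, 50, 50, 50, 50]
  delta_pos:
    - [-0.77, 0.12, 0]
    - [-0.77, 0.12, 0]
    - [-0.77, 0.12, 0]
    - [-0.77, 0.12, 0]
    - [0, 0, 0.3]
    - [0, 0, 0]
    - [0, 0, 0]
  delta_rot:
    - [0, 0, 0]
    - [0, 0, 0]
    - [0, 0, 0]
    - [0, 0, 0]
    - [0, 0, 0]
    - [0, 0, 0]
    - [0, 0, 0]

```text
time_s: 3.07
tool_pos: [565.9, -258.5, 218.3]
ee_rot: [0.653, 0.757, -0.0, -0.001]
force: [0.1, 0.6, -0.5]
finger_gap: 0.585
gripper_force: 0.0
```

```bash
python3 - <<'E'
from h import *
c=camera_model('wrist');im=grab_frame('wrist')
b=cv2.cvtColor(im,cv2.COLOR_RGB2BGR);cv2.imwrite('pics/w2.png',b)
i=im.astype(int);m=(i[...,2]>70)&(i[...,2]>1.8*i[...,0])&(i[...,2]>1.6*i[...,1])
n,l,s,ce=cv2.connectedComponentsWithStats(m.astype(np.uint8));k=1+np.argmax(s[1:,4]);ys,xs=np.where(l==k)
print(s[k]);q=cv2.minAreaRect(np.c_[xs,ys].astype(np.float32));print(q)
print(atz(c,*q[0],181)); 
for v in np.linspace(ys.min()+3,ys.max()-3,5).astype(int):
    xx=xs[ys==v];print(v,xx.min(),xx.max(),atz(c,xx.min(),v,181).round(1),atz(c,xx.max(),v,181).round(1))
st=r.state();print(st['tool_pos'])
np.savez('w2.npz',**c)
E
```

```text
[ 241  141   17  139 1931]
((249.36526489257812, 209.99298095703125), (138.1282958984375, 15.22795295715332), 88.8982925415039)
[ 563.59390427 -253.94766414  181.        ]
144 242 254 [ 552.9 -211.8  181. ] [ 560.1 -210.7  181. ]
177 242 255 [ 555.7 -232.5  181. ] [ 563.8 -231.2  181. ]
210 243 255 [ 559.5 -254.6  181. ] [ 567.2 -253.4  181. ]
243 244 256 [ 563.5 -278.4  181. ] [ 571.6 -277.2  181. ]
276 244 257 [ 567.2 -304.3  181. ] [ 576.2 -302.9  181. ]
[ 566.37013072 -257.9458868   219.0647657 ]
```

View pics/w2.png

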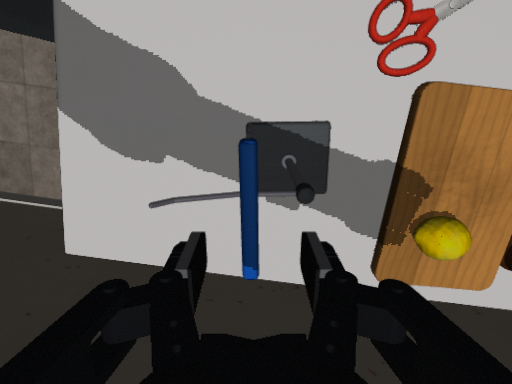

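The close wrist view shows the grip centred at (249,210), running parallel to the fingers. The peg runs from the mount (304,193) to the upturn (176,200) and the tip (151,205). Descending to grasp and closing.

Emit:
send_rows:
  jaw: [50, 50, 50, 50, 50, 50]
  delta_pos:
    - [0, -0.05, 0.5]
    - [0, 0, 0.5]
    - [0, 0, 0.3]
    - [0, 0, 0.22]
    - [0, 0, 0]
    - [0, 0, 0]
  delta_rot:
    - [0, 0, 0]
    - [0, 0, 0]
    - [0, 0, 0]
    - [0, 0, 0]
    - [0, 0, 0]
    - [0, 0, 0]

```text
time_s: 3.62
tool_pos: [564.8, -259.3, 158.8]
ee_rot: [0.653, 0.758, 0.0, 0.0]
force: [0.6, -0.7, 0.0]
finger_gap: 0.581
gripper_force: 0.0
```

```bash
cat > fit2.py <<'E'
import fit; from fit import *
w2=dict(np.load('w2.npz'));w2={k:(v if v.ndim else float(v)) for k,v in w2.items()}
def res2(p):
    O,ex,ey,z,b,m,tip,G=pts(p);e=[]
    q=lambda P,u,v,k=1:e.extend(k*(proj(w2,P)[0]+p[12:14]-[u,v]))
    q(tip,151,205);q(m,175,200);q(O+143*z,304,193,.5);q(G+8*z,249.4,210)
    q(O-50*ex+45*ey+12*z,329,122);q(O+50*ex+45*ey+12*z,247,124);q(O-50*ex-45*ey+12*z,328,192)
    return np.r_[fit.res(p),e,p[12:14]]
f=least_squares(res2,[609,-249,.15,.2,45,0]+[0]*8,loss='soft_l1')
if __name__=='__main__':
    print(f.x.round(3),np.sqrt(np.diag(np.linalg.inv(f.jac.T@f.jac))).round(3)[:6]);print(f.fun.round(1))
    for n,v in zip(['O','ex','ey','z','b','m','tip','G'],pts(f.x)):print(n,v.round(2))
E
python3 fit2.py; python3 -c "
from bench import r;s=r.state();print(s['tool_pos'],s['force'],s['moment'])"
```

```text
[ 6.07512e+02 -2.50227e+02  1.76000e-01  2.27000e-01  4.36900e+01
  2.34700e+00  2.50000e-01 -2.75000e-01  6.40000e-02 -5.80000e-01
 -5.25000e-01 -9.55000e-01 -1.44000e-01  1.61000e-01] [0.828 1.261 0.011 0.032 0.788 2.058]
[-0.5 -0.1  0.1  1.   0.9  2.7 -0.5 -7.1  0.8 -0.4 -0.4  0.3  0.3  0.6
 -0.3 -0.1  0.2  0.4  0.1  0.3  1.   0.7 -0.3  0.1  0.2 -0.3  0.1 -0.6
 -0.5 -1.   1.  -0.2 -1.1 -0.3  1.2  1.1  0.2  2.5  2.4 -2.2 -2.1 -2.
 -0.5  1.5 -0.1  0.2]
O [ 607.51 -250.23    0.  ]
ex [-0.98 -0.18  0.  ]
ey [-0.18  0.98  0.  ]
z [0. 0. 1.]
b [ 554.35 -259.68  135.  ]
m [ 506.38 -268.22  146.24]
tip [ 492.82 -270.63  156.21]
G [ 564.09 -255.57  173.  ]
[ 564.84478226 -259.29358672  158.80168226] [ 0.62321412 -0.66319614  0.00090595] [-0.01974678 -0.00213173  0.02915298]
```

Emit:
send_rows:
  jaw: [30, 22, 16, 8, 8, 8, 8, 8]
  delta_pos:
    - [0, 0, 0]
    - [0, 0, 0]
    - [0, 0, 0]
    - [0, 0, 0]
    - [0, 0, 0]
    - [0, 0, 0]
    - [0, 0, 0]
    - [0, 0, 0]
  delta_rot:
    - [0, 0, 0]
    - [0, 0, 0]
    - [0, 0, 0]
    - [0, 0, 0]
    - [0, 0, 0]
    - [0, 0, 0]
    - [0, 0, 0]
    - [0, 0, 0]
  squeeze: 50

```text
time_s: 4.28
tool_pos: [564.6, -260.0, 158.7]
ee_rot: [0.653, 0.757, -0.0, 0.0]
force: [0.4, -0.5, 1.9]
finger_gap: 0.126
gripper_force: 52.7
```

```bash
python3 - <<'E'
from h import *
s=r.state();print(s['tool_pos'],s['force'],s['moment'],s['finger_gap']*85.4,s['gripper_force'])
F=[]
for i in range(6): grab_frame('top');x=r.state();F.append(np.r_[x['force'],x['tool_pos']])
print(np.mean(F,0).round(2),np.std(F,0).round(2))
E
```

```text
[ 564.59171341 -259.95670822  158.69148876] [ 0.39650595 -0.47667458  1.85464967] [-0.10585315  0.12774335 -0.00605409] 10.724525925860727 52.67098009586334
[-2.6000e-01 -8.1000e-01  2.1800e+00  5.6461e+02 -2.5995e+02  1.5862e+02] [0.4  0.46 0.41 0.01 0.02 0.03]
```

Emit:
send_rows:
  jaw: [8, 8, 8, 8]
  delta_pos:
    - [0, 0, -0.05]
    - [0, 0, -0.05]
    - [0, 0, 0]
    - [0, 0, 0]
  delta_rot:
    - [0, 0, 0]
    - [0, 0, 0]
    - [0, 0, 0]
    - [0, 0, 0]

```text
time_s: 4.92
tool_pos: [564.4, -259.5, 162.3]
ee_rot: [0.653, 0.757, -0.0, -0.0]
force: [0.3, -0.2, -0.7]
finger_gap: 0.127
gripper_force: 52.4
```

```bash
cat > f.py <<'E'
from h import *
F=[]
for i in range(5): grab_frame('top');x=r.state();F.append(np.r_[x['force'],x['moment'],x['tool_pos']])
print(np.mean(F,0).round(2),x['time_s'])
E
python3 f.py
```

```text
[ 3.1000e-01  1.1000e-01 -1.1800e+00  0.0000e+00  1.0000e-02  1.0000e-02
  5.6435e+02 -2.5966e+02  1.6221e+02] 5.1667
```

Emit:
send_rows:
  jaw: [8, 8, 8, 8, 8, 8]
  delta_pos:
    - [0, -0.1, -0.03]
    - [-0.002, -0.1, 0]
    - [-0.002, -0.1, -0.013]
    - [-0.002, -0.1, -0.022]
    - [0, 0, 0]
    - [0, 0, 0]
  delta_rot:
    - [0, 0, 0]
    - [0, 0, 0]
    - [0, 0, 0]
    - [0, 0, 0]
    - [0, 0, 0]
    - [0, 0, 0]

```text
time_s: 5.67
tool_pos: [548.5, -262.7, 165.3]
ee_rot: [0.653, 0.757, -0.0, 0.0]
force: [-0.4, 0.2, -2.0]
finger_gap: 0.131
gripper_force: 52.3
```

```bash
python3 f.py
```

```text
[ 1.7000e-01 -1.4000e-01 -1.0400e+00  2.0000e-02 -2.0000e-02  0.0000e+00
  5.4884e+02 -2.6239e+02  1.6515e+02] 5.9167
```

Emit:
send_rows:
  jaw: [8, 8, 8, 8, 8, 8]
  delta_pos:
    - [-0.002, -0.1, -0.022]
    - [-0.002, -0.1, -0.022]
    - [-0.002, -0.1, -0.023]
    - [-0.002, -0.1, -0.023]
    - [0, 0, 0]
    - [0, 0, 0]
  delta_rot:
    - [0, 0, 0]
    - [0, 0, 0]
    - [0, 0, 0]
    - [0, 0, 0]
    - [0, 0, 0]
    - [0, 0, 0]

```text
time_s: 6.42
tool_pos: [532.7, -265.4, 168.9]
ee_rot: [0.653, 0.757, -0.0, 0.0]
force: [-0.6, -0.2, -1.3]
finger_gap: 0.126
gripper_force: 52.3
```

```bash
python3 f.py
```

```text
[-1.7000e-01 -1.0000e-01 -7.2000e-01  2.0000e-02 -1.0000e-02  1.0000e-02
  5.3306e+02 -2.6504e+02  1.6874e+02] 6.6667
```

Emit:
send_rows:
  jaw: [8, 8, 8, 8, 8, 8]
  delta_pos:
    - [-0.002, -0.1, -0.023]
    - [-0.002, -0.1, -0.023]
    - [-0.002, -0.1, -0.023]
    - [-0.002, -0.05, -0.012]
    - [0, 0, 0]
    - [0, 0, 0]
  delta_rot:
    - [0, 0, 0]
    - [0, 0, 0]
    - [0, 0, 0]
    - [0, 0, 0]
    - [0, 0, 0]
    - [0, 0, 0]

```text
time_s: 7.17
tool_pos: [519.0, -267.6, 172.1]
ee_rot: [0.653, 0.757, -0.0, 0.0]
force: [0.3, -0.1, -1.2]
finger_gap: 0.125
gripper_force: 52.3
```

```bash
python3 f.py
```

```text
[-1.1000e-01  3.5000e-01 -1.1500e+00  2.0000e-02  0.0000e+00 -0.0000e+00
  5.1926e+02 -2.6741e+02  1.7195e+02] 7.4167
```

Emit:
send_rows:
  jaw: [8, 8, 8, 8]
  delta_pos:
    - [0, 0, 0.05]
    - [0, 0, 0.03]
    - [0, 0, 0]
    - [0, 0, 0]
  delta_rot:
    - [0, 0, 0]
    - [0, 0, 0]
    - [0, 0, 0]
    - [0, 0, 0]

```text
time_s: 7.75
tool_pos: [519.2, -267.4, 168.6]
ee_rot: [0.653, 0.757, -0.0, -0.0]
force: [0.1, -1.0, -1.3]
finger_gap: 0.129
gripper_force: 52.4
```

```bash
python3 f.py
```

```text
[ 3.8000e-01  1.0000e-01 -1.0200e+00  1.0000e-02 -5.0000e-02  0.0000e+00
  5.1919e+02 -2.6740e+02  1.6872e+02] 8.0
```

Emit:
send_rows:
  jaw: [8, 8, 8]
  delta_pos:
    - [0, 0, 0.03]
    - [0, 0, 0]
    - [0, 0, 0]
  delta_rot:
    - [0, 0, 0]
    - [0, 0, 0]
    - [0, 0, 0]

```text
time_s: 8.25
tool_pos: [519.2, -267.5, 167.7]
ee_rot: [0.653, 0.757, -0.0, 0.0]
force: [-0.6, 1.0, 0.6]
finger_gap: 0.129
gripper_force: 52.6
```

```bash
python3 f.py
```

```text
[-3.2000e-01  2.0000e-01  1.0900e+00  4.0000e-02  4.0000e-02 -2.0000e-02
  5.1923e+02 -2.6748e+02  1.6766e+02] 8.5
```

Emit:
send_rows:
  jaw: [8, 8, 8, 8, 8, 8, 8]
  delta_pos:
    - [0, 0, -0.05]
    - [0, 0, -0.053]
    - [-0.002, -0.1, -0.023]
    - [-0.002, -0.1, -0.023]
    - [-0.002, -0.085, -0.021]
    - [0, 0, 0]
    - [0, 0, 0]
  delta_rot:
    - [0, 0, 0]
    - [0, 0, 0]
    - [0, 0, 0]
    - [0, 0, 0]
    - [0, 0, 0]
    - [0, 0, 0]
    - [0, 0, 0]

```text
time_s: 9.08
tool_pos: [507.6, -269.6, 174.4]
ee_rot: [0.653, 0.757, -0.0, 0.0]
force: [-0.2, 0.3, -0.7]
finger_gap: 0.125
gripper_force: 52.3
```

```bash
python3 f.py
```

```text
[-1.2000e-01  2.4000e-01 -1.0400e+00  3.0000e-02  0.0000e+00 -1.0000e-02
  5.0794e+02 -2.6935e+02  1.7431e+02] 9.3333
```

Emit:
send_rows:
  jaw: [8, 8, 8, 8, 8]
  delta_pos:
    - [-0.001, -0.05, -0.014]
    - [-0.001, -0.038, -0.027]
    - [-0.001, -0.038, -0.028]
    - [0, 0, 0]
    - [0, 0, 0]
  delta_rot:
    - [0, 0, 0]
    - [0, 0, 0]
    - [0, 0, 0]
    - [0, 0, 0]
    - [0, 0, 0]

```text
time_s: 9.75
tool_pos: [502.9, -270.3, 177.2]
ee_rot: [0.653, 0.757, -0.0, 0.0]
force: [-0.3, -0.0, -1.2]
finger_gap: 0.13
gripper_force: 52.3
```

```bash
python3 f.py
```

```text
[ 7.0000e-02  2.5000e-01 -1.2200e+00  1.0000e-02  1.0000e-02  3.0000e-02
  5.0298e+02 -2.7022e+02  1.7710e+02] 10.0
```

Emit:
send_rows:
  jaw: [8, 8, 8, 8, 8]
  delta_pos:
    - [-0.001, -0.042, -0.03]
    - [-0.001, -0.042, -0.031]
    - [-0.001, -0.042, -0.031]
    - [0, 0, 0]
    - [0, 0, 0]
  delta_rot:
    - [0, 0, 0]
    - [0, 0, 0]
    - [0, 0, 0]
    - [0, 0, 0]
    - [0, 0, 0]

```text
time_s: 10.42
tool_pos: [497.9, -271.2, 180.9]
ee_rot: [0.653, 0.757, -0.0, 0.0]
force: [-0.9, 0.2, -1.5]
finger_gap: 0.125
gripper_force: 52.3
```

```bash
python3 f.py
```

```text
[-0.0000e+00 -5.0000e-02 -1.3900e+00 -3.0000e-02  2.0000e-02 -1.0000e-02
  4.9800e+02 -2.7108e+02  1.8078e+02] 10.6667
```

Emit:
send_rows:
  jaw: [8, 8, 8, 8, 8]
  delta_pos:
    - [-0.001, -0.042, -0.03]
    - [-0.001, -0.042, -0.031]
    - [-0.001, -0.042, -0.031]
    - [0, 0, 0]
    - [0, 0, 0]
  delta_rot:
    - [0, 0, 0]
    - [0, 0, 0]
    - [0, 0, 0]
    - [0, 0, 0]
    - [0, 0, 0]

```text
time_s: 11.08
tool_pos: [492.9, -272.1, 184.6]
ee_rot: [0.653, 0.757, -0.0, 0.0]
force: [0.6, 0.0, -1.6]
finger_gap: 0.128
gripper_force: 52.3
```

```bash
python3 f.py
```

```text
[-4.1000e-01  3.6000e-01 -9.5000e-01 -1.0000e-02 -3.0000e-02  2.0000e-02
  4.9302e+02 -2.7195e+02  1.8446e+02] 11.3333
```

Emit:
send_rows:
  jaw: [8, 8, 8, 8, 8, 8, 8, 8, 8]
  delta_pos:
    - [-0.001, -0.05, -0.025]
    - [-0.001, -0.05, -0.02]
    - [-0.001, -0.05, 0]
    - [-0.002, -0.1, 0]
    - [-0.002, -0.1, 0]
    - [-0.002, -0.2, 0]
    - [-0.002, -0.25, 0]
    - [0, 0, 0]
    - [0, 0, 0]
  delta_rot:
    - [0, 0, 0]
    - [0, 0, 0]
    - [0, 0, 0]
    - [0, 0, 0]
    - [0, 0, 0]
    - [0, 0, 0]
    - [0, 0, 0]
    - [0, 0, 0]
    - [0, 0, 0]

```text
time_s: 12.08
tool_pos: [460.6, -277.6, 186.3]
ee_rot: [0.653, 0.757, -0.0, 0.0]
force: [-0.1, 0.7, -0.6]
finger_gap: 0.129
gripper_force: 52.3
```

```bash
python3 f.py
```

```text
[ 1.3000e-01  3.0000e-01 -8.1000e-01  1.0000e-02 -3.0000e-02 -1.0000e-02
  4.6163e+02 -2.7713e+02  1.8638e+02] 12.3333
```

Emit:
send_rows:
  jaw: [8, 8, 8, 8, 8, 8, 8, 8, 8, 8]
  delta_pos:
    - [0.6, 0.088, -0.12]
    - [0.8, 0.117, -0.12]
    - [0.8, 0.117, -0.12]
    - [0.8, 0.117, 0]
    - [0.7, 0.46, 0]
    - [0.7, 0.46, 0]
    - [0.7, 0.46, 0]
    - [0.7, 0.46, 0]
    - [0.7, 0.46, 0]
    - [0.7, 0.46, 0]
  delta_rot:
    - [0, 0, 0]
    - [0, 0, 0]
    - [0, 0, 0]
    - [0, 0, 0]
    - [0, 0, 0]
    - [0, 0, 0]
    - [0, 0, 0]
    - [0, 0, 0]
    - [0, 0, 0]
    - [0, 0, 0]

```text
time_s: 13.17
tool_pos: [546.2, 28.4, 200.7]
ee_rot: [0.653, 0.758, 0.0, 0.0]
force: [0.1, 0.6, -1.6]
finger_gap: 0.129
gripper_force: 52.3
```

Emit:
send_rows:
  jaw: [8, 8, 8, 8, 8, 8]
  delta_pos:
    - [0.6, 0.42, 0]
    - [0, 0, 0]
    - [0, 0, 0]
    - [0, 0, 0]
    - [0, 0, 0]
    - [0, 0, 0]
  delta_rot:
    - [0, 0, 0]
    - [0, 0, 0.75]
    - [0, 0, 0.7]
    - [0, 0, 0]
    - [0, 0, 0]
    - [0, 0, 0]

```text
time_s: 13.67
tool_pos: [558.6, 52.6, 200.6]
ee_rot: [0.706, 0.709, -0.0, 0.0]
force: [-0.4, 0.2, -1.5]
finger_gap: 0.126
gripper_force: 52.3
```

```bash
python3 - <<'E'
from h import *
c=camera_model('wrist');im=grab_frame('wrist');np.savez('w3.npz',**c)
cv2.imwrite('pics/w3.png',cv2.resize(cv2.cvtColor(im,cv2.COLOR_RGB2BGR)[0:288,90:474],(800,600),interpolation=cv2.INTER_CUBIC))
s=r.state();print(s['tool_pos'],R.from_quat(s['ee_rot']).as_matrix().round(4),s['force'],s['joint_pos'])
E
```

```text
[558.60102049  52.49788465 200.61750396] [[-3.7e-03  1.0e+00 -0.0e+00]
 [ 1.0e+00  3.7e-03 -1.0e-04]
 [-1.0e-04 -0.0e+00 -1.0e+00]] [-0.23096988  0.49462898 -2.37131512] [ 0.24793982  0.40913936 -0.50439449  1.82702035  0.23617154  0.96505146
 -0.35333079]
```

View pics/w3.png

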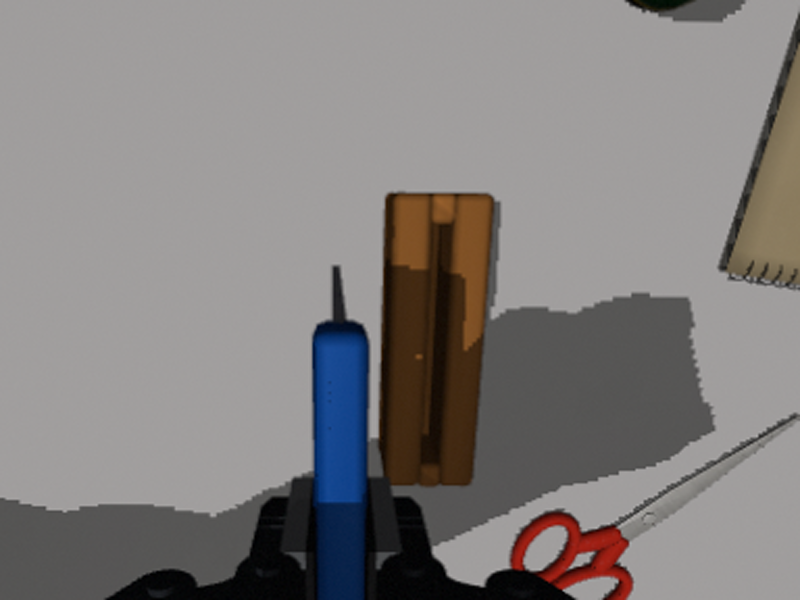

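The wrist view (crop, scale 2.083, offset 90,0) shows the slot running from about (444,222) to (430,467), with the dock's top corners at (386,194), (494,194), (382,484) and (472,484). The blade's far lower corner is at (336,266).

```bash
python3 - <<'E'
from h import *
w=dict(np.load('w3.npz'));w={k:(v if v.ndim else float(v)) for k,v in w.items()}
k=800/384; U=lambda x,y:(90+(x+.5)/k-.5,(y+.5)/k-.5)
f=lambda x,y,z:atz(w,*U(x,y),z).round(1)
for n,x,y,z in[('slot+',444,223,52),('slot-',430,466,52),('c1',386,194,52),('c2',494,194,52),('c3',382,484,52),('c4',472,484,52),('blade',336.5,266,102.1-.0),('grip end b',340,322,206),('grip top far',340,335,222)]: print(n,f(x,y,z))
# proj of expected blade corner
print(w['xyz'])
# refine: slot centreline by rows: dark mouth edges
im=cv2.imread('pics/top0.png')
E
```

```text
slot+ [606.5 117.9  52. ]
slot- [606.2  -3.5  52. ]
c1 [579.6 130.4  52. ]
c2 [628.3 130.8  52. ]
c3 [581.7 -13.9  52. ]
c4 [628.7 -13.7  52. ]
blade [557.7 103.8 102.1]
grip end b [559.1 103.2 206. ]
grip top far [559.1 103.8 222. ]
[558.9906892  131.16791361 342.67762767]
```

Emit:
send_rows:
  jaw: [8, 8, 8, 8, 8, 8, 8, 8]
  delta_pos:
    - [0.045, 0.6, 0]
    - [0.045, 0.61, 0]
    - [0, 0, 0.3]
    - [0, 0, 0.4]
    - [0, 0, 0.3]
    - [0, 0, 0.1]
    - [0, 0, 0]
    - [0, 0, 0]
  delta_rot:
    - [0, 0, 0]
    - [0, 0, 0]
    - [0, 0, 0]
    - [0, 0, 0]
    - [0, 0, 0]
    - [0, 0, 0]
    - [0, 0, 0]
    - [0, 0, 0]

```text
time_s: 14.38
tool_pos: [606.9, 56.5, 156.8]
ee_rot: [0.706, 0.708, -0.0, -0.0]
force: [0.3, -0.7, -1.2]
finger_gap: 0.127
gripper_force: 52.3
```

```bash
python3 f.py; python3 - <<'E'
from h import *
c=camera_model('wrist');im=grab_frame('wrist');np.savez('w4.npz',**c)
s=grab_frame('scene');cv2.imwrite('pics/s4raw.png',s[...,::-1])
a=cv2.resize(im[60:210,175:325],(500,500),interpolation=cv2.INTER_CUBIC);b=cv2.resize(s[150:240,230:320-36],(300,500),interpolation=cv2.INTER_CUBIC)
cv2.imwrite('pics/w4.png',np.hstack([a,b])[...,::-1])
E
```

```text
[ 9.0000e-02 -3.0000e-01 -1.0200e+00 -0.0000e+00 -1.0000e-02 -1.0000e-02
  6.0742e+02  5.6650e+01  1.5748e+02] 14.6333
```

View pics/w4.png

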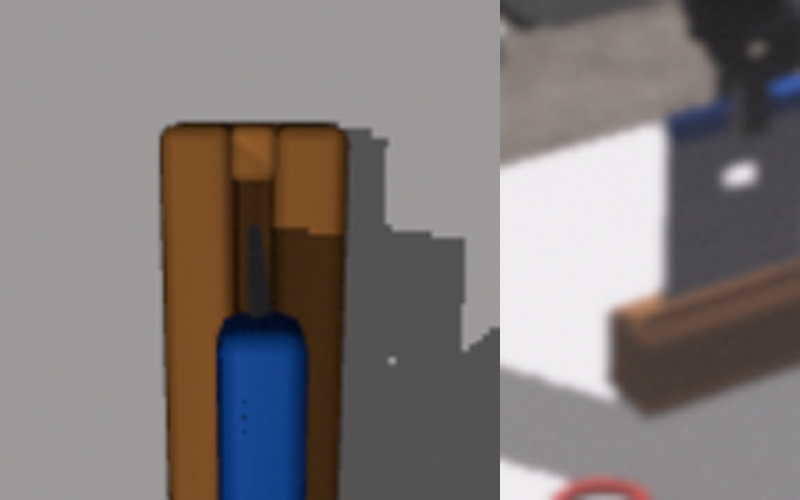

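The blade's corner (254,225) sits midway between the slot edges (235–273), about 13 mm from the slot's end. I'll lower it gently by feel.

Emit:
send_rows:
  jaw: [8, 8, 8, 8, 8, 8, 8]
  delta_pos:
    - [0, 0, 0.075]
    - [0, 0, 0.075]
    - [0, 0, 0.075]
    - [0, 0, 0.075]
    - [0, 0, 0.075]
    - [0, 0, 0]
    - [0, 0, 0]
  delta_rot:
    - [0, 0, 0]
    - [0, 0, 0]
    - [0, 0, 0]
    - [0, 0, 0]
    - [0, 0, 0]
    - [0, 0, 0]
    - [0, 0, 0]

```text
time_s: 15.32
tool_pos: [606.8, 56.6, 141.3]
ee_rot: [0.706, 0.708, -0.0, -0.0]
force: [0.9, -0.4, -0.8]
finger_gap: 0.126
gripper_force: 52.3
```

```bash
python3 f.py
```

```text
[-6.0000e-02  3.5000e-01 -9.6000e-01  0.0000e+00 -1.0000e-02 -1.0000e-02
  6.0710e+02  5.6620e+01  1.4171e+02] 15.5667
```

Emit:
send_rows:
  jaw: [8, 8, 8, 8, 8, 8, 8, 8, 8, 8]
  delta_pos:
    - [0, 0, 0.075]
    - [0, 0, 0.075]
    - [0, 0, 0.075]
    - [0, 0, 0.075]
    - [0, 0, 0.075]
    - [0, 0, 0.075]
    - [0, 0, 0.075]
    - [0, 0, 0.075]
    - [0, 0, 0]
    - [0, 0, 0]
  delta_rot:
    - [0, 0, 0]
    - [0, 0, 0]
    - [0, 0, 0]
    - [0, 0, 0]
    - [0, 0, 0]
    - [0, 0, 0]
    - [0, 0, 0]
    - [0, 0, 0]
    - [0, 0, 0]
    - [0, 0, 0]

```text
time_s: 16.4
tool_pos: [606.9, 56.6, 117.4]
ee_rot: [0.706, 0.708, -0.0, -0.0]
force: [0.2, 0.0, 0.0]
finger_gap: 0.126
gripper_force: 52.3
```

```bash
python3 f.py
```

```text
[ 1.9000e-01  4.0000e-01 -1.4500e+00  1.0000e-02  0.0000e+00 -2.0000e-02
  6.0713e+02  5.6600e+01  1.1776e+02] 16.65
```

Emit:
send_rows:
  jaw: [8, 8, 8, 8, 8, 8, 8]
  delta_pos:
    - [0, 0, 0.04]
    - [0, 0, 0.04]
    - [0, 0, 0.04]
    - [0, 0, 0.04]
    - [0, 0, 0.03]
    - [0, 0, 0]
    - [0, 0, 0]
  delta_rot:
    - [0, 0, 0]
    - [0, 0, 0]
    - [0, 0, 0]
    - [0, 0, 0]
    - [0, 0, 0]
    - [0, 0, 0]
    - [0, 0, 0]

```text
time_s: 17.23
tool_pos: [606.9, 56.6, 109.9]
ee_rot: [0.706, 0.708, -0.0, -0.0]
force: [-0.6, -0.1, -1.3]
finger_gap: 0.125
gripper_force: 52.3
```

Emit:
send_rows:
  jaw: [8, 8, 8, 8]
  delta_pos:
    - [0, 0, 0.02]
    - [0, 0, 0.01]
    - [0, 0, 0]
    - [0, 0, 0]
  delta_rot:
    - [0, 0, 0]
    - [0, 0, 0]
    - [0, 0, 0]
    - [0, 0, 0]

```text
time_s: 17.57
tool_pos: [607.0, 56.6, 108.8]
ee_rot: [0.706, 0.708, -0.0, 0.0]
force: [0.4, -0.5, -1.2]
finger_gap: 0.129
gripper_force: 52.3
```

```bash
python3 f.py
```

```text
[ 2.0000e-02 -6.0000e-02 -1.0100e+00 -0.0000e+00  1.0000e-02 -1.0000e-02
  6.0703e+02  5.6560e+01  1.0886e+02] 17.8167
```

Emit:
send_rows:
  jaw: [8, 8, 8, 8]
  delta_pos:
    - [0, 0, 0.015]
    - [0, 0, 0.01]
    - [0, 0, 0]
    - [0, 0, 0]
  delta_rot:
    - [0, 0, 0]
    - [0, 0, 0]
    - [0, 0, 0]
    - [0, 0, 0]

```text
time_s: 18.15
tool_pos: [607.4, 56.6, 108.4]
ee_rot: [0.706, 0.708, 0.0, 0.0]
force: [-0.2, 0.3, 4.8]
finger_gap: 0.128
gripper_force: 53.1
```

```bash
python3 f.py
```

```text
[-1.0700e+00 -1.0000e-01  5.2600e+00 -7.0000e-02  2.4000e-01  2.0000e-02
  6.0741e+02  5.6620e+01  1.0842e+02] 18.4
```

Contact is at 108.4 mm with about 6 N, which matches the predicted home height. I'll ease off, let go and retreat straight up.

Emit:
send_rows:
  jaw: [8, 13, 15, 18, 24, 32, 40, 40, 40, 40]
  delta_pos:
    - [0, 0, -0.01]
    - [0, 0, 0]
    - [0, 0, 0]
    - [0, 0, 0]
    - [0, 0, 0]
    - [0, 0, 0]
    - [0, 0, 0]
    - [0, 0, 0]
    - [0, 0, 0]
    - [0, 0, 0]
  delta_rot:
    - [0, 0, 0]
    - [0, 0, 0]
    - [0, 0, 0]
    - [0, 0, 0]
    - [0, 0, 0]
    - [0, 0, 0]
    - [0, 0, 0]
    - [0, 0, 0]
    - [0, 0, 0]
    - [0, 0, 0]

```text
time_s: 19.23
tool_pos: [607.0, 56.6, 108.2]
ee_rot: [0.706, 0.708, 0.0, 0.0]
force: [0.4, 0.1, -0.2]
finger_gap: 0.472
gripper_force: 0.0
```

Emit:
send_rows:
  jaw: [40, 40, 40, 40, 40, 40, 40, 40, 40, 40]
  delta_pos:
    - [0, 0, -0.1]
    - [0, 0, -0.2]
    - [0, 0, -0.4]
    - [0, 0, -0.6]
    - [0, 0, -0.6]
    - [0, 0, -0.6]
    - [0, 0, -0.5]
    - [0, 0, 0]
    - [0, 0, 0]
    - [0, 0, 0]
  delta_rot:
    - [0, 0, 0]
    - [0, 0, 0]
    - [0, 0, 0]
    - [0, 0, 0]
    - [0, 0, 0]
    - [0, 0, 0]
    - [0, 0, 0]
    - [0, 0, 0]
    - [0, 0, 0]
    - [0, 0, 0]

```text
time_s: 20.07
tool_pos: [606.6, 56.4, 228.1]
ee_rot: [0.706, 0.708, -0.0, -0.0]
force: [-0.5, -0.6, -0.2]
finger_gap: 0.463
gripper_force: 0.0
```

```bash
python3 - <<'E'
from h import *
c=camera_model('wrist');im=grab_frame('wrist');s=grab_frame('scene')
a=cv2.resize(im[60:280,110:390],(500,393));b=cv2.resize(s[150:240,230:298],(300,393),interpolation=cv2.INTER_CUBIC)
cv2.imwrite('pics/e.png',np.hstack([a,b])[...,::-1])
i=im.astype(int);m=(i[...,2]>70)&(i[...,2]>1.8*i[...,0])&(i[...,2]>1.6*i[...,1]);ys,xs=np.where(m)
q=cv2.minAreaRect(np.c_[xs,ys].astype(np.float32));print(q,atz(c,*q[0],130),r.state()['tool_pos'],r.state()['force'])
i=s.astype(int);m=(i[...,2]>70)&(i[...,2]>1.8*i[...,0])&(i[...,2]>1.6*i[...,1]);ys,xs=np.where(m);q=cv2.minAreaRect(np.c_[xs,ys].astype(np.float32))
sc=camera_model('scene');print(q,proj(sc,[[606.8,57,z] for z in(112,122,132)]),proj(sc,[[606.8,y,122] for y in(7,107)]))
E
```

```text
((262.5, 179.0), (104.0, 13.0), 90.0) [615.4243809   64.57679372 130.        ] [606.28979758  56.33831055 227.13928827] [0.66901645 0.26868469 0.29193135]
((275.0, 183.0), (1.2415318489074707, 20.880306243896484), 73.61045837402344) [[272.31341731 186.0257833 ]
 [272.39502861 183.25765762]
 [272.47726108 180.47049133]] [[258.86075632 187.38990426]
 [285.53696478 179.24503482]]
```

View pics/e.png

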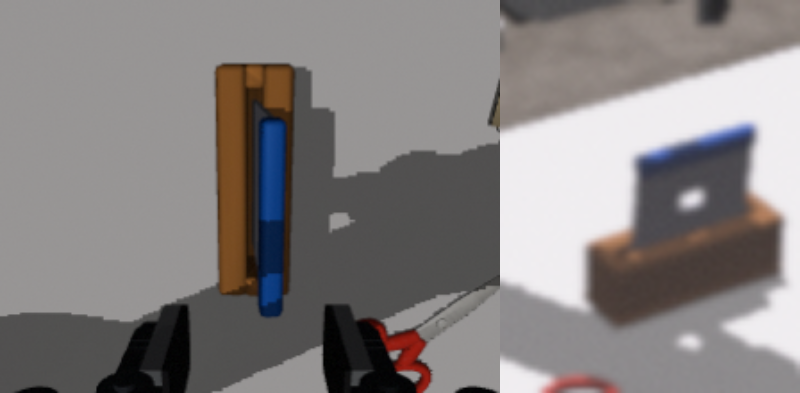

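The scraper stands in the slot, fully home. It leans about 8 mm at the grip, which is the slot's own play. The gripper is well clear, so I'm handing in.

```bash
python3 -c "
from bench import r
print(r.hand_in())"
```

```text
the job is handed in; nothing more can be done
None
```

The scraper came off the peg without straining it (highest load on the wire about 3.4 N), now stands blade down and fully home in the dock slot, and was released and handed in at about 20 s; it leans roughly 8 mm at the grip from the slot's play, and the jar and tin were not touched.

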